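# Fold the retaining flap and shut the case of calibration standards

## Robot

A 6-joint arm with a two-finger parallel gripper is mounted at the origin on the work surface. World frame = base frame: x ahead of the robot, y to its left, z up, the work surface at z = 0. Lengths are in mm, angles in rad, forces in N, time in s.
With the tool pointing down it reaches from about 325 to 850 mm from the base axis. Payload 15.5 kg.
Tool frame: the origin (TCP) lies at the centre of the arm's flange, where the gripper is bolted on; the fingertips stand 191 mm ahead of it and the grasp point (between the pads) lies 172 mm ahead of it (arm.tips_ahead is the distance from the TCP to the fingertips, in mm); z points along the fingers, y is the line along which they close (so a half turn about z gives the same grasp; the last joint's range is limited). The gripper opens to 91 mm and grips with 3 to 60 N. Pads are 32 mm wide; open, the fingers measure 118 mm over their backs; the gripper's body (76 mm by 178 mm) begins 60 mm behind the grasp point.
Start: joints at [1.204, 0.494, 1.345, -0, 1.302, -0.096], TCP at [167.787, 602.06, 404.715] pointing down, gripper open.
Joint ranges: [-2.91, 2.91], [-0.82, 2.16], [0.22, 2.67], [-1.22, 4.37], [0.12, 2.79], [-3.08, 3.08]. Speed limits (rad/s): [1.89, 1.89, 2.57, 3.01, 3.01, 3.01].

## Interface

Orientations are given as a rotation vector (axis times angle).
In Python, from cell import status, camera, ticket, arm gives the robot as it stands. The module is installed in compiled form; this text tells all that it offers.
- The arm moves only by the tool move_arm, never from a script. Its argument "increments" is one flat list of numbers, 5 for each row, row after row: the shift along the tool's x, y, z in m, then the turn about the tool's z in rad, then the finger opening in m, from 0 to 0.0912. A call has 1 to 20 rows; each row is the pose to reach, as a shift and turn from the pose commanded when the call began, along the tool's axes at that moment; what a row does not reach only later rows make up. A row lasts 1/12 s, in which the tool goes at most 41.7 mm and 7.16 degrees, less where a joint would pass 70% of its speed; a pose out of reach is approached as far as the arm can. A call with a gripper value outside its range is refused whole. The fingers move at their own pace and stop on an object; "newtons" is the grip in N (left out, the last holds). Time passes only in rows, so rows that repeat a pose let the fingers close. It gives the time, the measured TCP pose, the force, the opening and the grip force at its end, in the units of the state.
- status.get_obs(): the state, without advancing time (a new reading comes with each control period).
- camera(name): name is "scene" or "side" or "wrist"; returns a dict with "frame" (420x560x3 uint8, red, green, blue), "camera_matrix" (3x3 intrinsics, pixels), "extrinsics" (4x4, takes a point from camera to world coordinates). Camera axes: x right, y down, z forward; pixel columns grow to the right and rows downward; lengths in mm; the calibration is good to about 2 mm. The wrist camera is an equidistant fisheye: a pixel r from the principal point sees the ray r / f radians off the axis. A picture is of the moment at which its call begins. There is no depth.
- ticket.sign_off(): hands the job in; it is judged then, once.
The state is a dict: "clock": time; "joints": joint angles; "dq": joint speeds; "effort": joint torques, N m; "tcp_pos": TCP position; "tcp_rot": TCP orientation; "wrist_force": force on the tool from outside, world axes, zero at the start; "moment": the same for the moment, N m; "grip_width": finger opening in mm; "finger_force": force on a finger pad.
Only numpy, scipy, OpenCV 4.12 (cv2) and the standard library are available. Lean on these libraries where they do the work, as an engineer would, in place of code of your own. Each camera call takes 0.05 s, during which the arm holds its last target. There are 200 camera calls.

## Task

Put the calibration standards away: first push the upright teal flap down until it lies flat over the standards in the grey case, then push the black lid over and press it fully shut. Pushing with the fingertips or the outside of the fingers is enough, nothing needs gripping: leave the standards lying in their wells, and do not move, tip or lift the other things on the desk.

Things in the scene. Friction and masses are not known exactly. Their poses are not given: they have to be found in the camera images.
- case: Grey open-topped case screwed to the desk, 220 mm (its x) by 200 mm (its y) by 70 mm high, walls 6 mm. Origin at the centre of its underside; z up; its x points roughly to the robot's left (yaw 1.1 to 2.1 rad). The lid is hinged along its +x rim, the flap along the inside of its -x wall; both hinge lines run along y. Loose standards lie on foam inside, tops at most 40 mm above the desk.
- flap_hinge (a point): Middle of the flap's hinge line, fixed in the case 98 mm from its centre to -x, 58 mm above the desk.
- flap (a joint): Angle of the flap (rad): 0 folded down flat inside the case (its stop), 1.57 upright, up to 1.9 leaning outwards, away from the case. Starts at 1.35 to 1.75. The hinge has friction (about 0.13 N m): the flap stays where it is left, and 1 to 2 N near its free edge moves it.
- flap_edge (a point): Middle of the flap's free edge, 153 mm from its hinge line; moves with it. The flap is a stiff teal plate, 170 mm wide along the case's y, 5 mm thick, half of that on each side of the hinge line. Folded down, its upper face is 60 mm above the desk, 10 mm below the case's rim, clear of the standards.
- lid_hinge (a point): Middle of the lid's hinge line, on the case's +x rim, 110 mm from its centre, 70 mm above the desk.
- lid (a joint): Angle of the lid (rad): 0 shut flat on the rim (its stop), 1.57 upright, up to 2.1 leaning back beyond the case. Starts at 1.65 to 2.0. The hinge is stiff with friction (about 0.42 N m): the lid stays where it is left, does not fall, and 2 to 6 N near its free edge swings it.
- lid_edge (a point): Middle of the lid's free edge, half-way through its thickness, 220 mm from the hinge line; moves with it. The lid is a flat black plate reaching 223 mm from the hinge line, 206 mm wide along the case's y, 8 mm thick: its inner face passes through the hinge line, its outer face (low grey ribs) lies 8 to 9.5 mm beyond. Shut, its top is 78 to 80 mm above the desk.
- step_block: Stepped steel block, 30 x 50 x 20 mm, loose in the case; origin under its centre. Leave it.
- ring_gauge: Brass ring, 40 mm across, 14 mm high, loose in the case. Leave it.
- glass_disc: Amber glass disc, 40 mm across, 12 mm high, loose in the case. Leave it.
- joystick: Teal joystick box, 140 x 100 mm, 78 mm high with its black stick, loose on the desk; origin under its centre. Leave it.
- mouse: Grey computer mouse, 100 x 58 x 33 mm, loose on the desk. Leave it.
- objective: Dark steel microscope objective, 34 mm across, 46 mm high, standing loose beside the case on its -y side. Leave it.
- lens_cleaner: Small clear bottle, 40 mm across, 100 mm high, loose on the desk. Leave it.
- swab_jar: Glass jar, 56 mm across, 60 mm high, standing loose beside the case on its +y side. Leave it.
- driver: Screwdriver, 150 mm long, lying loose on the desk. Leave it.

How it is judged:
By the outcome, as a careful person would: the job done as asked, in the order asked, and still so for the second after the job is handed in, with the robot touching nothing.
It also fails if it takes over 58 s, if anything falls off the work surface, if the arm or the gripper's body presses on something with over 40 N, if the wrist force passes 120 N, or if a joint passes its speed limit or range.

## Working session

There is one attempt and no reset: what is moved stays moved. The work goes in short steps, Python scripts to look and compute and a tool call to move; the robot and the scene stay as the last step left them, time stands still between calls to the robot, and variables do not carry over. Pictures are saved under pics/ and viewed, at most 10 in all, crops included, and the job is handed in when it is done.

Besides the shell and the picture viewer there is one more tool, called after "Call:" as name(argument=value, ...) on one line, values as JSON. move_arm: Moves the arm, as the interface text tells. Its arguments: {"type":"object","properties":{"increments":{"type":"array"},"newtons":{"type":"number"}},"required":["increments"]}

```bash
mkdir -p pics; python3 - <<'E'
from cell import status,camera,arm
import cv2,numpy as np
o=status.get_obs(); print(o['clock'],o['tcp_pos'],o['tcp_rot'],o['grip_width'],arm.tips_ahead)
for n in("scene","side"):
    c=camera(n); cv2.imwrite(f'pics/{n}0.png',c['frame'][:,:,::-1]); np.savez(f'{n}0.npz',**c)
    print(n,c['camera_matrix'].tolist(),np.round(c['extrinsics'],3).tolist())
E
```

```text
0.0 [167.74073933 601.91933972 404.12165956] [-4.25596818e-01 -3.11235153e+00  1.89390672e-03] 91.07955762151005 190.8
scene [[401.89909569369553, 0.0, 285.58805536727186], [0.0, 401.89909569369553, 213.20237975868264], [0.0, 0.0, 1.0]] [[0.491, 0.506, -0.709, 1407.4], [0.871, -0.277, 0.405, -489.84], [0.008, -0.817, -0.577, 785.051], [0.0, 0.0, 0.0, 1.0]]
side [[484.1597687061159, 0.0, 275.3801438205613], [0.0, 484.1597687061159, 215.64921064352424], [0.0, 0.0, 1.0]] [[-0.865, 0.362, -0.347, 982.604], [0.501, 0.603, -0.621, 870.719], [-0.016, -0.711, -0.703, 1013.22], [0.0, 0.0, 0.0, 1.0]]
```

View pics/scene0.png

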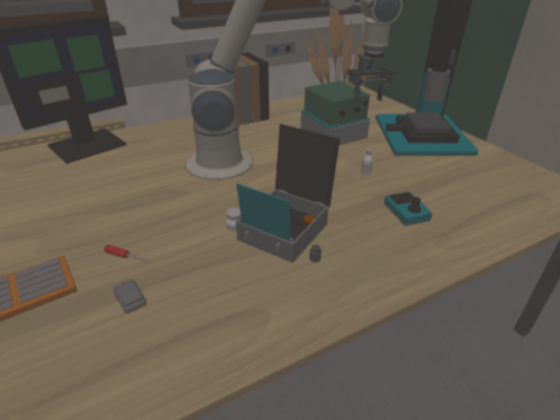

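View pics/side0.png

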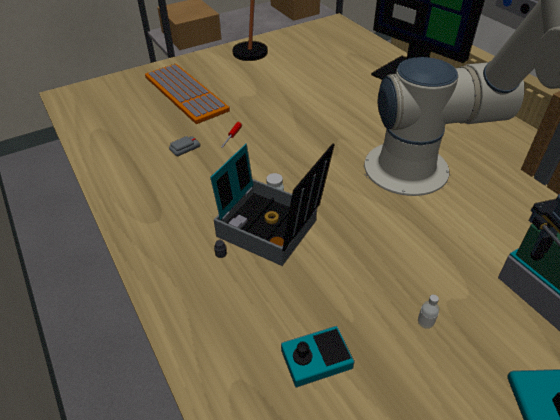

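The case sits near (283,222) in scene and (267,215) in side. The teal flap is on the near-right side, away from the robot's left, and the lid leans back on the +x side. The jar and the objective are close beside the case. Next I'll enlarge both views.

```bash
python3 - <<'E'
import cv2,numpy as np
a=cv2.imread('pics/scene0.png')[120:270,215:345]; b=cv2.imread('pics/side0.png')[135:270,200:340]
f=lambda i:cv2.resize(i,(390,390*i.shape[0]//i.shape[1]),interpolation=cv2.INTER_CUBIC)
a=f(a);b=f(b);h=max(a.shape[0],b.shape[0]);o=np.zeros((h,790,3),np.uint8);o[:a.shape[0],:390]=a;o[:b.shape[0],400:]=b
o=cv2.convertScaleAbs(o,alpha=1.7)
cv2.imwrite('pics/crop0.png',o)
E
```

```text
(no output)
```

View pics/crop0.png

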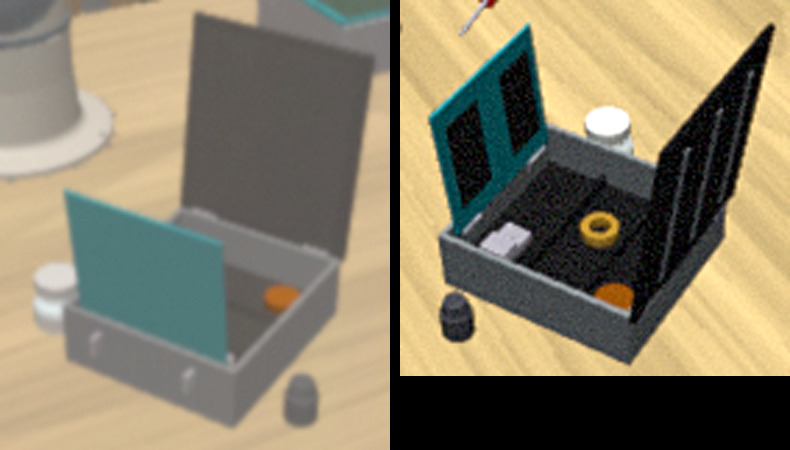

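The enlarged pictures show the rim corners, the flap's top corners and the lid's top corners clearly in both views. I'll triangulate from those.

```bash
cat >h.py <<'E'
import numpy as np,cv2
def ray(c,p):
    K=c['camera_matrix'];E=c['extrinsics'];d=E[:3,:3]@np.linalg.inv(K)@[p[0],p[1],1];return E[:3,3],d/np.linalg.norm(d)
def plane(c,p,z):
    o,d=ray(c,p);return o+d*(z-o[2])/d[2]
def tri(c1,p1,c2,p2):
    (a,u),(b,v)=ray(c1,p1),ray(c2,p2);s=np.linalg.lstsq(np.c_[u,-v],b-a,rcond=None)[0]
    x,y=a+s[0]*u,b+s[1]*v;return (x+y)/2,np.linalg.norm(x-y)
E
python3 - <<'E'
from h import *
np.set_printoptions(precision=1,suppress=True)
S=np.load('scene0.npz');D=np.load('side0.npz')
s=lambda x,y:(215+x/3,120+y/3); d=lambda x,y:(200+(x-400)/2.786,135+y/2.786)
print('rim scene -x+y,-x-y,+x-y');[print(plane(S,s(*p),70)) for p in((67,306),(236,375),(338,262))]
print('rim side -x-y,+x-y,-x+y');[print(plane(D,d(*p),70)) for p in((440,235),(632,322),(548,128))]
for n,a,b in(('flap+y',(66,191),(528,27)),('flap-y',(221,243),(432,118)),('lid+y',(195,12),(772,27)),('lid-y',(372,57),(660,155))):print(n,*tri(S,s(*a),D,d(*b)))
print('obj base',plane(S,s(302,422),0),plane(D,d(457,338),0),'jar',plane(D,d(607,118),60),plane(S,s(57,275),60))
E
```

```text
rim scene -x+y,-x-y,+x-y
[ 498.3 -136.7   70. ]
[671.9 -43.3  70. ]
[563.7 144.3  70. ]
rim side -x-y,+x-y,-x+y
[669.  -36.9  70. ]
[564.2 158.8  70. ]
[ 500.5 -124.9   70. ]
flap+y [ 510.7 -132.3  205.8] 5.737313734956644
flap-y [654.5 -50.2 207. ] 3.0564348089045277
lid+y [369.2  81.2 286.2] 6.136380929408545
lid-y [547.5 178.6 287.4] 4.530843603569101
obj base [692.   20.6   0. ] [692.1  35.3   0. ] jar [ 432.2 -116.8   60. ] [ 430.5 -118.8   60. ]
```

Call:
move_arm(increments=[0,0,-0.04,0,0,0,0,-0.08,0,0,0,0,-0.12,0,0,-0.02,-0.02,-0.125,0.05,0,-0.05,-0.047,-0.125,0.1,0,-0.075,-0.07,-0.125,0.15,0,-0.1,-0.094,-0.125,0.2,0,-0.125,-0.118,-0.125,0.25,0,-0.15,-0.141,-0.125,0.3,0,-0.175,-0.165,-0.125,0.35,0,-0.2,-0.188,-0.125,0.4,0,-0.225,-0.212,-0.125,0.45,0,-0.25,-0.235,-0.125,0.5,0,-0.275,-0.259,-0.125,0.55,0,-0.3,-0.283,-0.125,0.6,0,-0.325,-0.306,-0.125,0.65,0,-0.35,-0.33,-0.125,0.7,0,-0.375,-0.353,-0.125,0.75,0,-0.4,-0.377,-0.125,0.8,0,-0.42,-0.396,-0.125,0.8,0], newtons=20)

```text
clock: 1.77
tcp_pos: [466.9, 105.7, 529.6]
tcp_rot: [-1.61, -2.698, 0.001]
wrist_force: [0.6, 0.0, 0.3]
grip_width: 0.2
finger_force: 0.0
```

```bash
cat >>h.py <<'E'
from scipy.spatial.transform import Rotation as R
YAW=2.07;C=np.array([532.,10.,0]);RC=R.from_euler('z',YAW).as_matrix()
def plan(rows):  # rows: tip-centre case coords (x,y,z) -> tool increments (m) and turn
    from cell import status
    o=status.get_obs();T=R.from_rotvec(o['tcp_rot']).as_matrix();p=np.array(o['tcp_pos'])
    w=T.T@RC[:,0];turn=np.arctan2(w[1],w[0])
    tip=p+T[:,2]*190.8
    print('tip case',np.round(RC.T@(tip-C),1),'turn to align',round(turn,3),'F case',np.round(RC.T@o['wrist_force'],1),o['clock'])
    for r in rows: print(r,np.round(T.T@(C+RC@np.array(r,float)-tip)/1000,3).tolist())
E
python3 -c "
from h import *
plan([(-150,0,335),(-155,0,180)])"
```

```text
tip case [115.2  11.4 338.8] turn to align -0.004 F case [-0.3 -0.6  0.3] 1.7667
(-150, 0, 335) [-0.265, 0.013, 0.004]
(-155, 0, 180) [-0.27, 0.013, 0.159]
```

Call:
move_arm(increments=[-0.03,0.002,0,0,0,-0.065,0.004,0,0,0,-0.1,0.006,0,0,0,-0.135,0.008,0,0,0,-0.17,0.01,0,0,0,-0.205,0.012,0,0,0,-0.24,0.013,0,0,0,-0.265,0.013,0,0,0,-0.275,0.013,0,0,0,-0.275,0.013,0,0,0,-0.275,0.013,0,0,0])

```text
clock: 2.68
tcp_pos: [608.9, -127.2, 529.3]
tcp_rot: [-1.604, -2.7, -0.0]
wrist_force: [0.6, 0.2, 0.4]
grip_width: 0.8
finger_force: 0.0
```

```bash
python3 - <<'E'
from h import *
from cell import camera
for n in("scene","side"):
    c=camera(n); np.savez(f'{n}1.npz',**c); f=c['frame'][:,:,::-1]
    y,x=(80,200) if n=="scene" else (70,150)
    cv2.imwrite(f'{n}1c.png',f[y:y+200,x:x+195])
a,b=cv2.imread('scene1c.png'),cv2.imread('side1c.png')
cv2.imwrite('pics/c1.png',cv2.convertScaleAbs(cv2.resize(np.hstack([a,b]),None,fx=2,fy=2,interpolation=2),alpha=1.6))
plan([(-160,0,180)])
E
```

```text
tip case [-156.2   -2.   339. ] turn to align 0.001 F case [1.2 0.2 0.5] 2.7833
(-160, 0, 180) [-0.004, -0.002, 0.159]
```

View pics/c1.png

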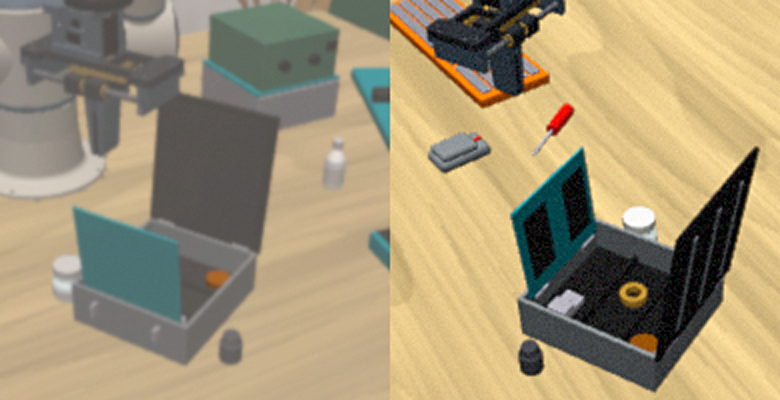

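The closed fingers hang above and outside the flap (scene crop ~(100,130), side crop ~(505,75)), with nothing near them. I'll descend behind the flap.

Call:
move_arm(increments=[-0.004,-0.002,0.03,0,0,-0.004,-0.002,0.065,0,0,-0.004,-0.002,0.1,0,0,-0.004,-0.002,0.135,0,0,-0.004,-0.002,0.16,0,0,-0.004,-0.002,0.16,0,0,0.006,-0.002,0.16,0,0,0.016,-0.002,0.16,0,0,0.026,-0.002,0.16,0,0,0.036,-0.002,0.16,0,0,0.046,-0.002,0.16,0,0,0.056,-0.002,0.16,0,0,0.056,-0.002,0.16,0,0])

```text
clock: 3.87
tcp_pos: [579.5, -77.4, 370.2]
tcp_rot: [-1.603, -2.702, -0.0]
wrist_force: [0.4, -0.1, 0.7]
grip_width: 0.6
finger_force: 0.0
```

```bash
python3 - <<'E'
from h import *
r=120;rows=[]
for t in np.arange(1.5,-0.01,-0.1):
    rows.append((round(-98+r*np.cos(t)-2.5*np.sin(t)-16),0,round(58+r*np.sin(t)+2.5*np.cos(t))))
plan(rows)
E
```

```text
tip case [-9.940e+01  1.000e-01  1.794e+02] turn to align 0.001 F case [-0.3 -0.3  0.7] 3.8667
(-108, 0, 178) [-0.009, 0.0, 0.001]
(-96, 0, 177) [0.003, 0.0, 0.002]
(-84, 0, 174) [0.015, 0.0, 0.005]
(-73, 0, 171) [0.026, 0.0, 0.008]
(-62, 0, 166) [0.037, 0.0, 0.013]
(-51, 0, 160) [0.048, 0.0, 0.019]
(-41, 0, 154) [0.058, 0.0, 0.025]
(-32, 0, 146) [0.067, 0.0, 0.033]
(-24, 0, 137) [0.075, 0.0, 0.042]
(-16, 0, 128) [0.083, 0.0, 0.051]
(-10, 0, 118) [0.089, 0.0, 0.061]
(-4, 0, 107) [0.095, 0.0, 0.072]
(0, 0, 96) [0.099, 0.0, 0.083]
(3, 0, 84) [0.102, 0.0, 0.095]
(5, 0, 72) [0.104, 0.0, 0.107]
(6, 0, 60) [0.105, 0.0, 0.119]
```

Call:
move_arm(increments=[0.003,0,0.002,0,0,0.015,0,0.005,0,0,0.026,0,0.008,0,0,0.037,0,0.013,0,0,0.048,0,0.019,0,0,0.058,0,0.025,0,0,0.067,0,0.033,0,0,0.075,0,0.042,0,0,0.083,0,0.051,0,0,0.089,0,0.061,0,0,0.095,0,0.072,0,0,0.099,0,0.083,0,0,0.102,0,0.095,0,0,0.104,0,0.107,0,0,0.105,0,0.115,0,0,0.105,0,0.117,0,0,0.105,0,0.117,0,0])

```text
clock: 5.28
tcp_pos: [529.8, 13.4, 252.1]
tcp_rot: [-1.603, -2.7, 0.001]
wrist_force: [-0.5, 0.3, 0.2]
grip_width: 0.8
finger_force: 0.0
```

```bash
python3 - <<'E'
from h import *
from cell import camera
plan([])
for n in("scene","side"):
    c=camera(n); np.savez(f'{n}1.npz',**c); f=c['frame'][:,:,::-1]
    y,x=(80,200) if n=="scene" else (70,150)
    cv2.imwrite(f'{n}1c.png',f[y:y+200,x:x+195])
a,b=cv2.imread('scene1c.png'),cv2.imread('side1c.png')
cv2.imwrite('pics/c2.png',cv2.convertScaleAbs(cv2.resize(np.hstack([a,b]),None,fx=2,fy=2,interpolation=2),alpha=1.6))
E
```

```text
tip case [ 4.2  0.5 61.3] turn to align -0.0 F case [0.5 0.3 0.2] 5.2833
```

View pics/c2.png

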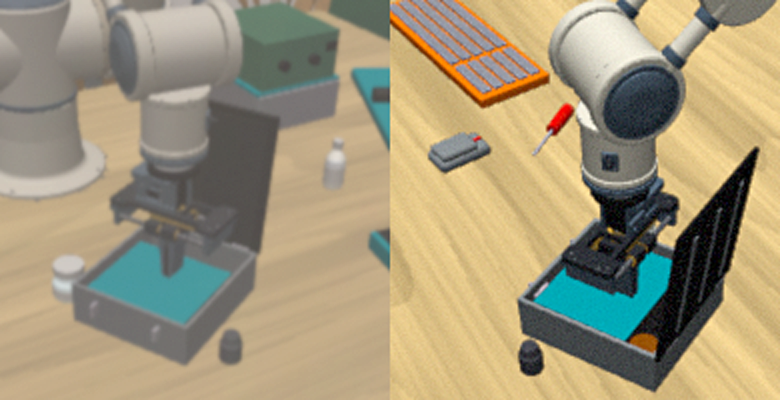

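The flap lies almost flat in the case, with the finger at scene crop (175,265). I'll press gently to its stop.

Call:
move_arm(increments=[0,0,0.001,0,0,0,0,0.002,0,0,0,0,0.003,0,0,0,0,0.003,0,0])

```text
clock: 5.72
tcp_pos: [530.4, 13.0, 251.1]
tcp_rot: [1.604, 2.7, 0.001]
wrist_force: [-7.1, 0.1, 29.1]
grip_width: 0.7
finger_force: 14.3
```

Call:
move_arm(increments=[0,0,-0.005,0,0,0,0,-0.03,0,0,0,0,-0.065,0,0,0,0,-0.1,0,0,0,0,-0.135,0,0,0,0,-0.17,0,0,0,0,-0.205,0,0,0,0,-0.24,0,0,0,0,-0.275,0,0,0.03,0,-0.28,0,0,0.065,0,-0.28,0,0,0.1,0,-0.28,0,0,0.135,0,-0.28,0,0,0.165,0,-0.28,0,0,0.185,0,-0.28,0,0,0.19,0,-0.28,0,0,0.19,0,-0.28,0,0,0.19,0,-0.28,0,0])

```text
clock: 7.22
tcp_pos: [439.6, 179.5, 529.8]
tcp_rot: [1.603, 2.701, -0.0]
wrist_force: [0.2, -0.7, -0.6]
grip_width: 0.4
finger_force: 0.0
```

```bash
python3 - <<'E'
from h import *
from cell import camera
plan([(190,0,260),(150,0,260)])
for n in("scene","side"):
    c=camera(n); np.savez(f'{n}1.npz',**c); f=c['frame'][:,:,::-1]
    y,x=(80,200) if n=="scene" else (70,150)
    cv2.imwrite(f'{n}1c.png',f[y:y+200,x:x+195])
a,b=cv2.imread('scene1c.png'),cv2.imread('side1c.png')
cv2.imwrite('pics/c3.png',cv2.convertScaleAbs(cv2.resize(np.hstack([a,b]),None,fx=2,fy=2,interpolation=2),alpha=1.6))
E
```

```text
tip case [193.  -0. 339.] turn to align 0.0 F case [-0.7  0.2 -0.6] 7.2167
(190, 0, 260) [-0.003, -0.0, 0.079]
(150, 0, 260) [-0.043, -0.0, 0.079]
```

View pics/c3.png

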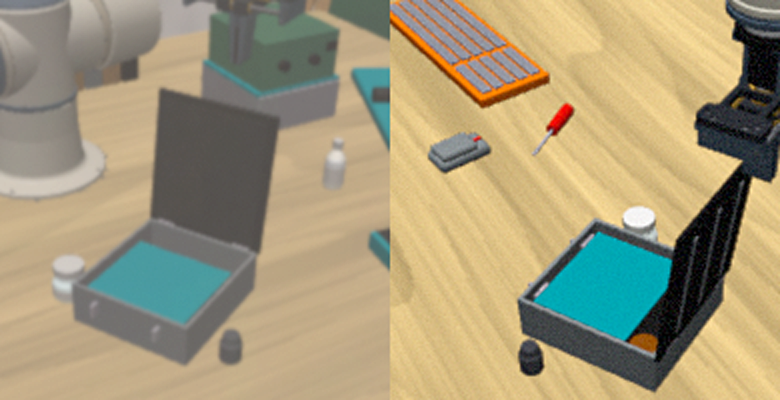

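The flap lies flat on its stop, the standards are undisturbed, and the gripper is beyond the lid (side crop ~(740,150)). I'll descend behind the lid and swing it.

Call:
move_arm(increments=[0,0,0.03,0,0,0,0,0.06,0,0,0,0,0.08,0,0,0,0,0.08,0,0,-0.01,0,0.08,0,0,-0.02,0,0.08,0,0,-0.03,0,0.08,0,0,-0.04,0,0.08,0,0,-0.05,0,0.08,0,0,-0.06,0,0.08,0,0,-0.06,0,0.08,0,0])

```text
clock: 8.23
tcp_pos: [469.0, 125.5, 450.0]
tcp_rot: [1.606, 2.699, 0.0]
wrist_force: [-0.6, 0.7, 0.2]
grip_width: 0.4
finger_force: 0.0
```

```bash
python3 - <<'E'
from h import *
r=190;plan([(round(126-r*np.cos(t)+9.5*np.sin(t)),0,round(70+r*np.sin(t)+9.5*np.cos(t))) for t in np.arange(1.5,-0.01,-0.1)])
E
```

```text
tip case [ 1.315e+02 -1.000e-01  2.592e+02] turn to align -0.002 F case [0.9 0.2 0.2] 8.2333
(122, 0, 260) [-0.009, -0.0, -0.001]
(103, 0, 259) [-0.028, -0.0, 0.0]
(84, 0, 256) [-0.047, -0.0, 0.003]
(66, 0, 251) [-0.065, -0.0, 0.008]
(48, 0, 244) [-0.083, 0.0, 0.015]
(31, 0, 235) [-0.1, 0.0, 0.024]
(15, 0, 225) [-0.116, 0.0, 0.034]
(0, 0, 213) [-0.131, 0.0, 0.046]
(-13, 0, 200) [-0.144, 0.0, 0.059]
(-25, 0, 185) [-0.156, 0.0, 0.074]
(-36, 0, 169) [-0.167, 0.0, 0.09]
(-45, 0, 153) [-0.176, 0.0, 0.106]
(-53, 0, 135) [-0.184, 0.0, 0.124]
(-58, 0, 117) [-0.189, 0.0, 0.142]
(-62, 0, 98) [-0.193, 0.0, 0.161]
(-64, 0, 79) [-0.195, 0.0, 0.18]
```

Call:
move_arm(increments=[-0.009,0,0,0,0,-0.028,0,0,0,0,-0.047,0,0.003,0,0,-0.065,0,0.008,0,0,-0.083,0,0.015,0,0,-0.1,0,0.024,0,0,-0.116,0,0.034,0,0,-0.131,0,0.046,0,0,-0.144,0,0.059,0,0,-0.156,0,0.074,0,0,-0.167,0,0.09,0,0,-0.176,0,0.106,0,0,-0.184,0,0.124,0,0,-0.189,0,0.142,0,0,-0.193,0,0.158,0,0,-0.195,0,0.168,0,0,-0.195,0,0.174,0,0,-0.195,0,0.176,0,0,-0.195,0,0.176,0,0])

```text
clock: 9.82
tcp_pos: [561.3, -44.0, 273.6]
tcp_rot: [-1.604, -2.701, 0.0]
wrist_force: [-0.3, 0.2, 0.3]
grip_width: 0.7
finger_force: 0.0
```

```bash
python3 -c "
from h import *
plan([])"
```

```text
tip case [-61.3   0.2  82.8] turn to align -0.0 F case [0.4 0.2 0.3] 9.8167
```

Call:
move_arm(increments=[0,0,0.001,0,0,0,0,0.002,0,0,0,0,0.003,0,0,0,0,0.004,0,0,0,0,0.004,0,0])

```text
clock: 10.23
tcp_pos: [561.5, -44.0, 269.9]
tcp_rot: [1.604, 2.701, 0.0]
wrist_force: [0.9, -0.2, 1.3]
grip_width: 0.4
finger_force: 0.6
```

Call:
move_arm(increments=[0,0,0.001,0,0,0,0,0.002,0,0,0,0,0.002,0,0])

```text
clock: 10.48
tcp_pos: [561.5, -44.0, 268.9]
tcp_rot: [1.604, 2.7, 0.001]
wrist_force: [-4.3, 0.7, 21.9]
grip_width: 0.6
finger_force: 10.6
```

Firm contact at the stop: about 22 N with the tip at 78 mm. I'll press slightly more, then retreat and look.

Call:
move_arm(increments=[0,0,0.001,0,0,0,0,0.001,0,0])

```text
clock: 10.65
tcp_pos: [561.4, -44.0, 268.7]
tcp_rot: [1.603, 2.7, 0.001]
wrist_force: [-9.1, 0.8, 37.7]
grip_width: 0.3
finger_force: 18.8
```

Call:
move_arm(increments=[0,0,-0.005,0,0,0,0,-0.03,0,0,0,0,-0.065,0,0,0,0,-0.1,0,0,0,0,-0.135,0,0,0,0,-0.17,0,0,0,0,-0.205,0,0,0.03,0,-0.22,0,0,0.06,0,-0.22,0,0,0.1,0,-0.22,0,0,0.14,0,-0.22,0,0,0.18,0,-0.22,0,0,0.2,0,-0.22,0,0,0.2,0,-0.22,0,0,0.2,0,-0.22,0,0])

```text
clock: 11.9
tcp_pos: [465.1, 132.3, 486.8]
tcp_rot: [1.601, 2.703, -0.0]
wrist_force: [0.4, -0.5, -0.0]
grip_width: 0.6
finger_force: 0.0
```

```bash
python3 - <<'E'
from h import *
from cell import camera
plan([])
for n in("scene","side"):
    c=camera(n); np.savez(f'{n}1.npz',**c); f=c['frame'][:,:,::-1]
    y,x=(80,200) if n=="scene" else (70,150)
    cv2.imwrite(f'{n}1c.png',f[y:y+200,x:x+195])
a,b=cv2.imread('scene1c.png'),cv2.imread('side1c.png')
cv2.imwrite('pics/c4.png',cv2.convertScaleAbs(cv2.resize(np.hstack([a,b]),None,fx=2,fy=2,interpolation=2),alpha=1.8))
E
```

```text
tip case [1.394e+02 2.000e-01 2.960e+02] turn to align 0.002 F case [-0.6 -0.1 -0. ] 11.9
```

View pics/c4.png

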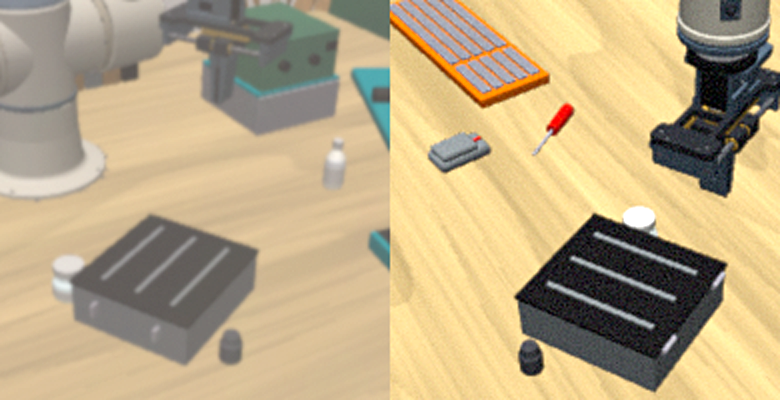

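The lid is flat on the rim (scene crop ~(165,270)), and the jar, objective, bottle, mouse and driver have not moved. The gripper is clear.

```bash
python3 -c "
from cell import ticket
print(ticket.sign_off())"
```

```text
the job is handed in; nothing more can be done
None
```

The teal flap was folded flat first, then the black lid was pressed fully shut; nothing else in view moved, and I signed the job off at about 12 s on the robot's clock.

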